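# Mark the fallen leg pillar and stand it with its twin

### The arm

A 6-joint arm with a two-finger parallel gripper is mounted at the origin on the work surface. World frame = base frame: x ahead of the robot, y to its left, z up, the work surface at z = 0. Lengths are in m, angles in rad, forces in N, time in s.
With the tool pointing down it reaches from about 0.3 to 0.825 m from the base axis. Payload 5.4 kg.
Tool frame: the origin (TCP) lies at the very end of the fingers, on their centre line; the grasp point (between the pads) lies 19 mm behind it; z points along the fingers, x is the direction in which the jaws open and shut, and the axes are right-handed (so a half turn about z gives the same grasp; the last joint's range is limited). The gripper opens to 92 mm and grips with 3 to 60 N. Pads are 20 mm wide; open, the fingers measure 128 mm over their backs; the gripper's body (75 mm by 189 mm) begins 69 mm behind the grasp point.
Start: joints at [0.919, 0.158, 1.597, -0, 1.386, -0.21], TCP at [0.246, 0.52, 0.215] pointing down, gripper open.
Joint ranges: [-2.91, 2.91], [-0.94, 2.29], [0.18, 2.7], [-1.29, 4.43], [0.17, 2.64], [-3, 3]. Speed limits (rad/s): [2.57, 2.57, 3.14, 3.14, 3.14, 3.14].

### API

Orientations are given as a rotation vector (axis times angle).
In Python, from workcell import bot gives the robot as it stands. Calls block until the motion is done:
- bot.goto(position, orientation): joint-space move of the TCP to a pose.
- bot.line_to(position, rot=None, max_speed=0.15): straight line of the TCP; rot=None keeps the orientation; max_speed is the mean speed in m/s.
- bot.set_joints(angles): joint-space move.
- bot.set_gripper(opening, newtons=None): opening from 0.0 (shut) to 1.0 (fully open); newtons is the grip in N (None keeps the last); returns when the fingers have stopped.
- bot.hold(seconds).
- bot.inverse_kinematics(position, orientation): joint angles nearest the present ones, or None.
- bot.read_camera(name): name is "scene" or "top" or "wrist"; returns a dict with "pixels" (384x512x3 uint8, blue, green, red), "fx", "fy", "cx", "cy" (pixels), "k1" (the pictures are not rectified: a ray, as slopes to the right and down, at radius r is drawn at 1 + k1 r^2 times it, then the intrinsics apply), "R" (3x3) and "t" (3): a world point X has camera coordinates R X + t. Camera axes: x right, y down, z forward; pixel columns grow to the right and rows downward; lengths in m; the calibration is good to about 2 mm. A picture is of the moment at which its call begins. There is no depth.
A pose or a line that the arm cannot do raises bot.MotionError and nothing moves.
- bot.job_done(): hands the job in, once; it reports no verdict.
Readings, each from a call of its own:
- bot.current_clock(): time.
- bot.current_joints(): joint angles.
- bot.current_joint_vel(): joint speeds.
- bot.current_effort(): joint torques, N m.
- bot.current_ee_pos(): TCP position.
- bot.current_tool_rot(): TCP orientation.
- bot.current_contact_force(): force on the tool from outside, world axes, zero at the start.
- bot.current_ft_torque(): the same for the moment, N m.
- bot.current_opening(): opening from 0.0 (shut) to 1.0 (fully open).
Only numpy, scipy, OpenCV 4.12 (cv2) and the standard library are available. Lean on these libraries where they do the work, as an engineer would, in place of code of your own. Each camera call takes 0.05 s, during which the arm holds its last target. There are 200 camera calls.

### The job

A short metal leg pillar has toppled over on the welding table: stand it upright, foot down, on the middle of the marker's round pad and let go of it. Press the marker's treadle fully down to its stop with the gripper and let it spring back up, then stand the pillar upright on the floor of the grey tray, beside the pillar that is already there. Set the pillar down rather than dropping it, and leave everything else where it is.

Things in the scene. Friction and masses are not known exactly. Their poses are not given: they have to be found in the camera images.
- pillar: Toppled leg pillar, bare metal: cylinder 44 mm in diameter, 140 mm long in all, with a round foot flange (68 mm diameter, 10 mm thick) at one end; 0.35 to 0.6 kg. Origin: centre of the foot's underside; z axis from foot to plain end. Starts lying left or right of the marker on flange rim and plain end (5 degrees off level, origin 35 mm above the table), plain end roughly towards the robot.
- marker: Marker, fixed: grey base plate 150 (x) by 300 (y) by 20 mm, with the pad at local y -75 mm and the treadle at y +85. Origin: centre of its underside; x away from the robot. Column 170 mm high, 90 wide, at local x 135 to 220 behind the pad; from it a head (50 mm square, axis 115 mm up) points at the pad, 115 mm from its centre. The treadle drives it forward to 35 mm, clear of a pillar there.
- pad (a point): Centre of the top of the marker's round steel pad (diameter 90 mm, 28 mm above the table, level). Axes as the marker's.
- treadle (a joint): Treadle angle, rad: 0 up at rest, 0.25 down on its stop. Steel plate 125 mm long, 80 wide, with a black rubber tread; hinged at its far end (marker's x +55, y +85 mm, 36 mm above the table), sloping up towards the robot by 0.27 rad at rest. The spring gives way at about 2 N and takes about 12 N at the stop, pressed at treadle_pad; it springs back when let go.
- treadle_pad (a point): Point on the top face of the treadle's rubber tread, 100 mm from its hinge, 69 mm above the table at rest and about 25 mm lower when fully down. Moves with the treadle.
- tray: Grey open tray, fixed, on the other side of the marker from the toppled pillar: 280 mm (its x, roughly away from the robot) by 130 mm (its y) outside, walls 5 mm thick and 30 mm high, floor 5 mm thick. Origin: centre of its underside.
- twin: The pillar already marked, same shape and size, standing upright in the tray, within 75 mm of the tray's middle along its long side. There is room for a second pillar at the end of the tray farther from it. Origin: centre of the foot's underside; z up.
- wrench: Bystander: steel wrench, 170 mm, lying flat in front of the marker. Origin: underside.
- spraycan: Bystander: metal bottle with black cap, 58 mm diameter, 170 mm tall, standing behind the marker to the left. Origin: centre of its underside.
- jar: Bystander: glass jar with dark lid, 66 mm diameter, 80 mm tall, standing behind the marker to the right. Origin: centre of its underside.
- angle: Bystander: dark steel angle (L shape, legs 80 mm long, 18 mm square), lying flat in front of the marker. Origin: underside of the outer corner.
- hammer: Bystander: hammer, 260 mm, lying at the left edge. Origin: underside.
- brush: Bystander: hand brush, 200 mm, lying at the right edge. Origin: underside.
Things that resemble listed ones, but are neither listed nor needed, are in the scene too. What is shaped like the pillar but blue or yellow is not meant.

How it is judged:
By the outcome, as a careful person would: the job done as asked, in the order asked, and still so for the second after the job is handed in, with the robot touching nothing.
It also fails if it takes over 72 s, if anything falls off the work surface, if the arm or the gripper's body presses on something with over 40 N, if the wrist force passes 120 N, or if a joint passes its speed limit or range.

## Working session

There is one attempt and no reset: what is moved stays moved. The work goes in short steps, each a Python script; the robot and the scene stay as the last script left them, time stands still between calls to the robot, and variables do not carry over. Pictures are saved under pics/ and viewed, about 8 in all and at most 12, crops included, and the job is handed in when it is done.

```bash
mkdir -p pics; cat > h.py <<'E'
import numpy as np, cv2
from workcell import bot
from scipy.spatial.transform import Rotation as Ro
def snap(name,fn=None):
    c=bot.read_camera(name)
    if fn: cv2.imwrite('pics/'+fn,c['pixels'])
    return c
def ray(c,u,v):
    K=np.array([[c['fx'],0,c['cx']],[0,c['fy'],c['cy']],[0,0,1.]])
    p=cv2.undistortPoints(np.array([[[u,v]]],float),K,np.array([c['k1'],0,0,0.]))[0,0]
    R=np.array(c['R']);t=np.array(c['t'])
    return -R.T@t, R.T@np.array([p[0],p[1],1.])
def onz(c,u,v,z):
    o,d=ray(c,u,v); return o+d*(z-o[2])/d[2]
def proj(c,X):
    p,_=cv2.projectPoints(np.array(X,float).reshape(-1,1,3),cv2.Rodrigues(np.array(c['R']))[0],np.array(c['t'],float),np.array([[c['fx'],0,c['cx']],[0,c['fy'],c['cy']],[0,0,1.]]),np.array([c['k1'],0,0,0.]))
    return p[:,0]
def rv(x,z):
    "rotvec for tool with jaw axis x and approach z"
    z=np.array(z,float);z/=np.linalg.norm(z);x=np.array(x,float);x-=z*(x@z);x/=np.linalg.norm(x)
    return Ro.from_matrix(np.c_[x,np.cross(z,x),z]).as_rotvec()
E
python3 - <<'E'
from h import *
import pickle
d={n:snap(n,n+'0.png') for n in('scene','top')}
pickle.dump(d,open('d0.pkl','wb'))
for c in d.values(): print(c['fx'],c['k1'],-np.array(c['R']).T@c['t'])
E
cd pics; python3 -c "
import cv2
for n in('scene0','top0'):cv2.imwrite(n+'b.png',cv2.resize(cv2.imread(n+'.png'),(800,600),interpolation=cv2.INTER_CUBIC))"
```

```text
371.911704145371 -0.12437689103728762 [1.62712801 0.49879892 1.08312623]
490.3918190599004 -0.13087241549918363 [0.23971943 0.01717604 1.73268748]
```

View pics/top0b.png

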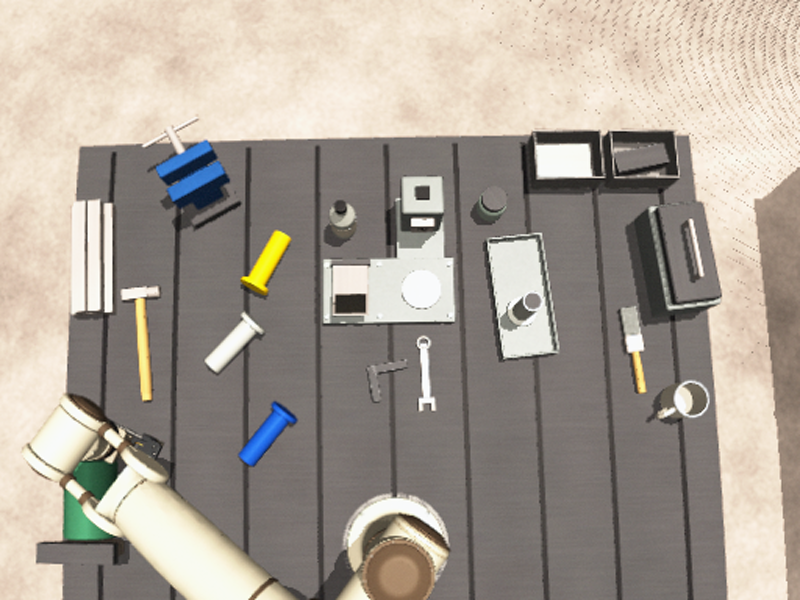

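View pics/scene0b.png

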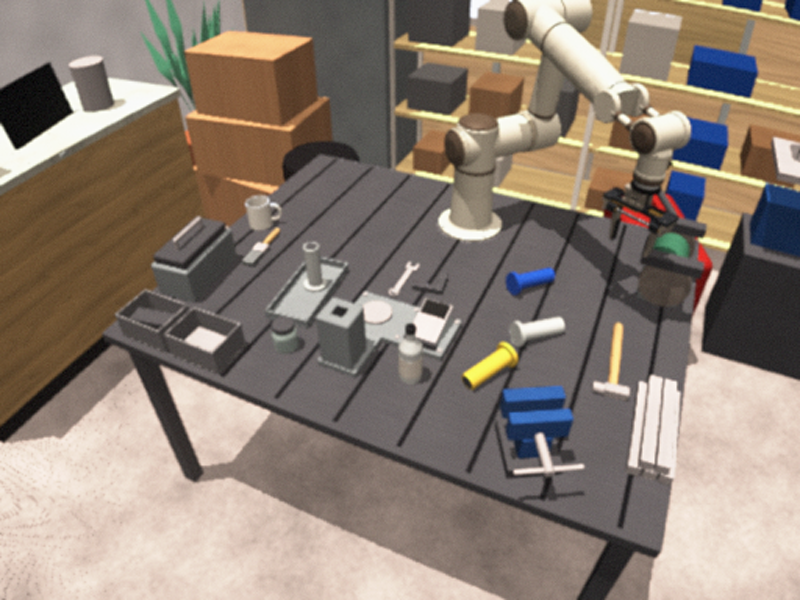

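Top view (800x600 px): candidates for the pillar are the bare-metal one at (235,343), the yellow one at (267,262), the blue one at (268,433), the twin standing in the tray at (523,308), and the white bars at (93,257). I choose the bare-metal toppled one, with its flange near (253,325) and plain end near (217,362). The pad is at (420,289), the treadle at (350,290), and the tray centre at (521,296) with the twin's foot near (516,318). That leaves the far end of the tray free.

```bash
python3 - <<'E'
from h import *
import pickle
d=pickle.load(open('d0.pkl','rb'));c=d['top'];s=.64
for n,u,v,z in [('foot',253,325,.035),('plain',217,362,.023),('pad',420,289,.028),('mk bl',324,324,.02),('mk br',455,322,.02),('mk tl',322,260,.02),('mk tr',452,257,.02),('treadle pad tread',350,302,.065),('tray tl',487,236,.03),('tray tr',542,234,.03),('tray bl',504,359,.03),('tray br',557,352,.03),('twin foot',516,318,.01),('twin top',530,301,.145),('twin',0,0,0)][:-1]:
    print(n,onz(c,u*s,v*s,z).round(4))
q=bot.inverse_kinematics
foot=onz(c,253*s,325*s,.035);pl=onz(c,217*s,362*s,.023)
f=(foot-pl)[:2];print('len',np.linalg.norm(f));f/=np.linalg.norm(f);mid=foot+(pl-foot)*.6
for a in (35,45,55,65,75,90):
    A=np.radians(a);dd=np.r_[f*np.cos(A),-np.sin(A)]
    for sg in (1,-1):
        r=rv(sg*np.r_[-f[1],f[0],0],dd);g=np.array([mid[0],mid[1],.028])
        print(a,sg,[None if (x:=q(g+dd*(.019-k),r)) is None else x.round(2) if k==0 else 'ok' for k in (0,.1)])
# place: tool tilt t from vertical at azimuths
pad=onz(c,420*s,289*s,.028)
for t in (50,60,70):
  for az in (-90,-60,-30,0,30,60):
    T=np.radians(t);z=np.radians(az);h=np.array([np.cos(z),np.sin(z),0]);dd=h*np.sin(T)-np.array([0,0,np.cos(T)])
    for sg in (1,-1):
        # jaw dir chosen so that foot dir down: at grasp x=sg*(zup x f); rotation keeps x = sg * (z' ...)
        r=rv(sg*np.cross([0,0,1],-h)*1.,dd)  # sign to check
        x=q(np.r_[pad[:2],.113]+dd*.019,r); y=q(np.r_[pad[:2],.16]+dd*.019,r)
        print(t,az,sg,None if x is None else x.round(2), y is not None)
E
```

```text
foot [0.4916 0.3059 0.035 ]
plain [0.4112 0.3889 0.023 ]
pad [ 0.5667 -0.0713  0.028 ]
mk bl [0.4926 0.1475 0.02  ]
mk br [ 0.4905 -0.1487  0.02  ]
mk tl [0.6409 0.1509 0.02  ]
mk tr [ 0.6416 -0.1476  0.02  ]
treadle pad tread [0.5338 0.0862 0.065 ]
tray tl [ 0.6872 -0.2294  0.03  ]
tray tr [ 0.6898 -0.3577  0.03  ]
tray bl [ 0.4027 -0.2547  0.03  ]
tray br [ 0.4153 -0.3758  0.03  ]
twin foot [ 0.4979 -0.29    0.01  ]
twin top [ 0.5134 -0.2978  0.145 ]
len 0.1156336169655853
35 1 [array([ 0.9 ,  0.69,  1.65, -1.03,  1.24,  0.72]), 'ok']
35 -1 [array([ 0.9 ,  0.69,  1.65, -1.03,  1.24, -2.43]), 'ok']
45 1 [array([ 0.84,  0.59,  1.69, -0.89,  1.13,  0.59]), 'ok']
45 -1 [array([ 0.84,  0.59,  1.69, -0.89,  1.13, -2.55]), 'ok']
55 1 [array([ 0.77,  0.51,  1.73, -0.73,  1.04,  0.43]), 'ok']
55 -1 [array([ 0.77,  0.51,  1.73, -0.73,  1.04, -2.72]), 'ok']
65 1 [array([ 0.69,  0.45,  1.75, -0.53,  0.98,  0.23]), 'ok']
65 -1 [array([ 0.69,  0.45,  1.75, -0.53,  0.98, -2.91]), 'ok']
75 1 [array([ 0.6 ,  0.4 ,  1.76, -0.32,  0.95,  0.01]), 'ok']
75 -1 [None, None]
90 1 [array([ 0.46,  0.39,  1.
[... 1069 characters left out ...]
.85  0.16  2.24  1.33  1.06  2.43] True
60 60 1 [-0.83  0.43  1.87  0.99  1.43 -0.78] True
60 60 -1 [-0.83  0.43  1.87  0.99  1.43  2.37] True
70 -90 1 [ 0.16  0.67  1.63 -1.21  1.45 -2.4 ] True
70 -90 -1 [ 0.16  0.67  1.63 -1.21  1.45  0.74] True
70 -60 1 None False
70 -60 -1 None False
70 -30 1 [-0.16  0.17  2.4   3.69  0.7  -1.88] True
70 -30 -1 [-0.16  0.17  2.4   3.69  0.7   1.26] True
70 0 1 [-0.67  0.08  2.5   2.22  0.82 -1.11] True
70 0 -1 [-0.67  0.08  2.5   2.22  0.82  2.04] True
70 30 1 [-0.91  0.28  2.25  1.48  1.21 -0.92] True
70 30 -1 [-0.91  0.28  2.25  1.48  1.21  2.23] True
70 60 1 [-0.87  0.54  1.85  1.08  1.54 -0.88] True
70 60 -1 [-0.87  0.54  1.85  1.08  1.54  2.27] True
```

```bash
python3 - <<'E'
from h import *
import pickle
W={}
f=np.array([.69,-.72,0])
bot.goto([.42,.31,.30],rv([.72,.69,0],[0,0,-1]))
W['p']=snap('wrist','w1.png')
print(proj(W['p'],[[.4916,.3059,.035],[.4112,.3889,.023]]),bot.current_clock(),-np.array(W['p']['R']).T@W['p']['t'])
pickle.dump(W,open('w.pkl','wb'))
E
```

```text
[[291.90454699 195.62773877]
 [292.85013986 105.72548705]] 1.25 [0.36698112 0.3657264  0.47093056]
```

View pics/w1.png

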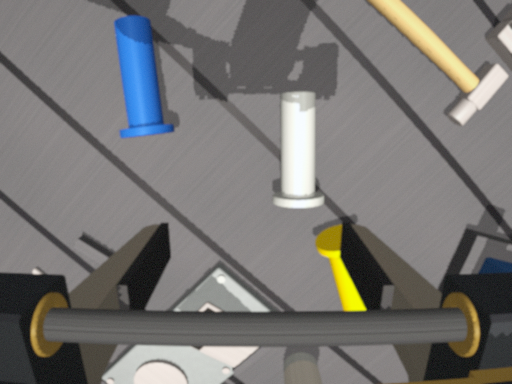

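The wrist view shows the white-grey bare-metal pillar, with the plain end at (298,92) and the flange at (298,200). The blue one (145,75) and the yellow one (335,260) are clearly different objects. Next I measure its axis from the mask.

```bash
python3 - <<'E'
from h import *
import pickle
c=pickle.load(open('w.pkl','rb'))['p'];im=c['pixels']
m=((im.min(2)>135)*255).astype(np.uint8)
n,l,st,ce=cv2.connectedComponentsWithStats(m)
k=l[150,298];print(st[k]);M=l==k
rows=[];
for v in range(st[k][1],st[k][1]+st[k][3]):
    us=np.where(M[v])[0]; rows.append((v,us.min(),us.max()))
print(rows[::6],rows[-14:])
L=[];
for v,a,b in rows:
    if 108<v<180:
        z=.0228+(v-92)/(105)*.0122
        A,B=onz(c,a-.5,v,z),onz(c,b+.5,v,z);L.append(np.r_[(A+B)/2,np.linalg.norm(A-B)])
L=np.array(L);print('diam',L[:,3].mean())
x,y,x0,y0=cv2.fitLine(L[:,:2].astype(np.float32),cv2.DIST_HUBER,0,.001,.001).ravel()
f=np.array([x,y]);f*=np.sign(f[0]);print('f',f,np.degrees(np.arctan2(f[1],f[0])))
p0=np.array([x0,y0])
# ends
t=lambda P:(P[:2]-p0)@f
um=298
vt,vb=rows[0][0]-.5,rows[-1][0]+.5
tops=[t(onz(c,um,vt,z)) for z in(0.001,.023,.045)];bots=[t(onz(c,um,vb,z)) for z in(0.001,.035,.069)]
print(tops,bots)
for s,tt in(('plain',tops[1]),('foot',bots[1])):print(s,p0+f*tt)
print(onz(c,160,380,.028))
E
```

```text
[  272    86   170   142 10962]
[(86, np.int64(347), np.int64(347)), (92, np.int64(287), np.int64(357)), (98, np.int64(283), np.int64(357)), (104, np.int64(281), np.int64(368)), (110, np.int64(281), np.int64(391)), (116, np.int64(281), np.int64(390)), (122, np.int64(281), np.int64(409)), (128, np.int64(281), np.int64(412)), (134, np.int64(281), np.int64(412)), (140, np.int64(281), np.int64(422)), (146, np.int64(281), np.int64(427)), (152, np.int64(282), np.int64(435)), (158, np.int64(282), np.int64(434)), (164, np.int64(281), np.int64(425)), (170, np.int64(282), np.int64(440)), (176, np.int64(282), np.int64(432)), (182, np.int64(282), np.int64(425)), (188, np.int64(282), np.int64(440)), (194, np.int64(283), np.int64(434)), (200, np.int64(273), np.int64(430)), (206, np.int64(275), np.int64(419)), (212, np.int64(351), np.int64(410)), (218, np.int64(361), np.int64(406)), (224, np.int64(370), np.int64(382))] [(214, np.int64(361), np.int64(410)), (215, np.int64(361), np.int64(409)), (216, np.int64(361), np.int64(408)), (217, np.int64(359), np.int64(407)), (218, np.int64(361), np.int64(406)), (219, np.int64(364), np.int64(404)), (220, np.int64(364), np.int64(403)), (221, np.int64(365), np.int64(403)), (222, np.int64(365), np.int64(402)), (223, np.int64(366), np.int64(384)), (224, np.int64(370), np.int64(382)), (225, np.int64(368), np.int64(380)), (226, np.int64(371), np.int64(381)), (227, np.int64(370), np.int64(376))]
diam 0.18460075095600953
f [ 0.9074797  -0.42009598] -24.840647
[np.float64(-0.10239891221927933), np.float64(-0.10285249498617649), np.float64(-0.10330607775307359)] [np.float64(0.08598782149382553), np.float64(0.07165683970846864), np.float64(0.05732585792311186)]
plain [0.41548207 0.44851336]
foot [0.57384575 0.37520269]
[ 0.56439736 -0.06659061  0.028     ]
```

```bash
cat > pil.py <<'E'
from h import *
import pickle
c=pickle.load(open('w.pkl','rb'))['p'];im=c['pixels']
for T in (160,175,190):
    m=((im.min(2)>T)*255).astype(np.uint8);m[:, :268]=0;m[:,330:]=0
    n,l,st,ce=cv2.connectedComponentsWithStats(m);k=l[150,298];print(T,st[k]);M=l==k
    rows=[(v,np.where(M[v])[0].min(),np.where(M[v])[0].max()) for v in range(st[k][1],st[k][1]+st[k][3])]
    L=[]
    for v,a,b in rows:
        if 108<v<185:
            z=.0228+(v-92)/105*.0122
            A,B=onz(c,a-.5,v,z),onz(c,b+.5,v,z);L.append(np.r_[(A+B)/2,np.linalg.norm(A-B)])
    L=np.array(L)
    x,y,x0,y0=cv2.fitLine(L[:,:2].astype(np.float32),cv2.DIST_HUBER,0,.001,.001).ravel()
    f=np.array([x,y]);f*=np.sign(f[0]);p0=np.array([x0,y0])
    t=lambda P:(P[:2]-p0)@f
    um=298;vt,vb=rows[0][0]-.5,rows[-1][0]+.5
    print('diam',L[:,3].mean(),'az',np.degrees(np.arctan2(f[1],f[0])),'f',f)
    print(rows[0],rows[-1],[(p0+f*t(onz(c,um,vt,z))).round(4) for z in(.023,.045)],[(p0+f*t(onz(c,um,vb,z))).round(4) for z in(0.001,.035,.069)])
E
python3 pil.py
```

```text
160 [ 282   92   33  106 3330]
diam 0.04243264846867385 az -45.106663 f [ 0.70578915 -0.70842195]
(92, np.int64(294), np.int64(307)) (197, np.int64(292), np.int64(304)) [array([0.4033, 0.4058]), array([0.4034, 0.4057])] [array([0.5065, 0.3022]), array([0.4992, 0.3096]), array([0.4919, 0.317 ])]
175 [ 283   92   32  106 3120]
diam 0.040764501161992796 az -45.600487 f [ 0.69965726 -0.7144786 ]
(92, np.int64(302), np.int64(304)) (197, np.int64(298), np.int64(298)) [array([0.404 , 0.4065]), array([0.4041, 0.4064])] [array([0.5063, 0.3021]), array([0.499 , 0.3094]), array([0.4918, 0.3168])]
190 [ 284   93   30  104 2842]
diam 0.03858933947657823 az -45.130527 f [ 0.7054941 -0.7087158]
(93, np.int64(297), np.int64(305)) (196, np.int64(296), np.int64(302)) [array([0.4047, 0.4054]), array([0.4047, 0.4054])] [array([0.5059, 0.3037]), array([0.4987, 0.311 ]), array([0.4914, 0.3183])]
```

```bash
python3 - <<'E'
from h import *
import pickle
W=pickle.load(open('w.pkl','rb'))
bot.goto([.57,-.14,.36],rv([0,1,0],[0,0,-1]))
W['m']=snap('wrist','w2.png')
c=W['m'];pickle.dump(W,open('w.pkl','wb'))
print(bot.current_clock(),-np.array(c['R']).T@c['t'],proj(c,[[.5667,-.0713,.028],[.498,-.29,.01]]))
E
```

```text
3.0417 [ 0.49437747 -0.13856686  0.53131133] [[300.3131194  144.95123678]
 [152.22758998  97.49480161]]
```

View pics/w2.png

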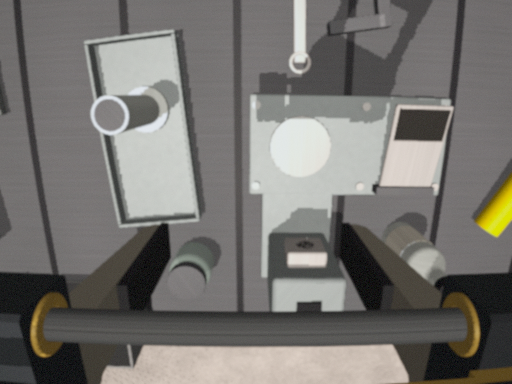

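The wrist view shows the pad disc at (300,147), the treadle's black tread at (423,126), the tray rim corners at (87,42), (175,31), (198,218) and (120,226), and the twin with its foot at about (149,108).

```bash
python3 - <<'E'
from h import *
import pickle
c=pickle.load(open('w.pkl','rb'))['m'];im=c['pixels']
g=im.min(2)
print('pad/plate grey',g[147,300],g[147,260],g[147,350])
T=(int(g[147,300])+int(max(g[147,260],g[110,340])))//2
m=(g>T).astype(np.uint8);m[:,:255]=0;m[:,345:]=0;m[:105]=0;m[190:]=0
n,l,st,ce=cv2.connectedComponentsWithStats(m);k=l[147,300]
ct=max(cv2.findContours((l==k).astype(np.uint8),0,cv2.CHAIN_APPROX_NONE)[0],key=len)
P=np.array([onz(c,*p[0],.028)[:2] for p in ct],np.float32)
print(T,st[k],'pad',cv2.minEnclosingCircle(P),P.mean(0),P.min(0),P.max(0),(P.min(0)+P.max(0))/2)
for n_,u,v,z in [('tray',87,42,.03),('tray',176,31,.03),('tray',199,218,.03),('tray',119,226,.03),('flange r',168,108,.01),('flange top',150,86,.01),('flange bot',150,130,.01),('twin top',110,114.5,.14),('plate',250,95,.02),('plate',452,99,.02),('plate',440,194,.02),('plate',249,193,.02),('tread c',423,126,.069),('tread tl',398,107,.075),('tread tr',451,110,.075)]:
    print(n_,onz(c,u,v,z).round(4))
E
```

```text
pad/plate grey 226 199 193
212 [ 270  119   60   58 2728] pad ((0.5697282552719116, -0.07218538969755173), 0.04417268559336662) [ 0.5700481  -0.07235483] [ 0.52903074 -0.11581041] [ 0.613514   -0.02867792] [ 0.5712724  -0.07224417]
tray [ 0.4195 -0.373   0.03  ]
tray [ 0.4087 -0.2459  0.03  ]
tray [ 0.6798 -0.2245  0.03  ]
tray [ 0.6937 -0.3526  0.03  ]
flange r [ 0.5136 -0.2672  0.01  ]
flange top [ 0.4814 -0.2923  0.01  ]
flange bot [ 0.546  -0.2967  0.01  ]
twin top [ 0.5151 -0.3023  0.14  ]
plate [ 0.4955 -0.145   0.02  ]
plate [0.497  0.1557 0.02  ]
plate [0.6443 0.1564 0.02  ]
plate [ 0.6424 -0.147   0.02  ]
tread c [0.5337 0.0904 0.069 ]
tread tl [0.5089 0.0503 0.075 ]
tread tr [0.5111 0.1244 0.075 ]
```

```bash
cat > geo.py <<'E'
from h import *
PAD=np.array([.5695,-.0718,.028]);TRAY=np.array([.620,-.2937,.005])
F=np.array([np.cos(np.radians(-45.1)),np.sin(np.radians(-45.1)),0])
up=np.array([0,0,1.]);e=np.radians(5)
f3=F*np.cos(e)+up*np.sin(e)
plain=np.array([.4035,.406,.0228]);foot=plain+.14*f3
gp=foot-.085*f3
A=np.radians(45);d=F*np.cos(A)-up*np.sin(A)
rg=rv(np.cross(up,F),d);tg=gp+.019*d
# pillar in tool frame
Rg=Ro.from_rotvec(rg).as_matrix();o_t=Rg.T@(foot-tg);z_t=Rg.T@(-f3)
def place(pt,az):
    "tool pose putting pillar upright at pt with tool heading az (deg)"
    h=np.array([np.cos(np.radians(az)),np.sin(np.radians(az)),0])
    x=np.cross(up,-h);t=np.arccos(np.clip(-z_t[2],-1,1))
    R=Ro.from_rotvec(rv(x,h*np.sin(t)-up*np.cos(t)));assert np.allclose(R.apply(z_t),up,atol=1e-6),R.apply(z_t)
    return pt-R.apply(o_t),R.as_rotvec()
E
python3 - <<'E'
from geo import *
print(tg,place(PAD,60))
bot.goto(tg-.12*d,rg)
bot.line_to(tg,max_speed=.12)
print(bot.current_ee_pos(),bot.current_contact_force())
bot.set_gripper(0,35)
print('open',bot.current_opening()*92,bot.current_contact_force())
bot.line_to(tg+[0,0,.2],max_speed=.15)
print(bot.current_opening()*92,bot.current_contact_force(),bot.current_clock())
import pickle
d2={n:snap(n) for n in('scene','wrist')};pickle.dump(d2,open('d2.pkl','wb'))
a=cv2.resize(d2['scene']['pixels'][60:290,230:510],None,fx=1.37,fy=1.67);cv2.imwrite('pics/lift.png',np.hstack([a[:384],d2['wrist']['pixels'][:,:416]]))
E
```

```text
[0.45165861 0.35767299 0.01415854] (array([ 0.57677742, -0.05919513,  0.10078704]), array([-2.20619036,  0.59114693, -0.27565634]))
[0.45183453 0.35843538 0.01480214] [-0.20317205  0.68626682 -0.0535767 ]
open 42.43999370791984 [-1.56222374  0.42024818  0.14988166]
42.54066112691359 [ 0.51604079  0.18216536 -3.08153754] 8.8083
```

View pics/lift.png

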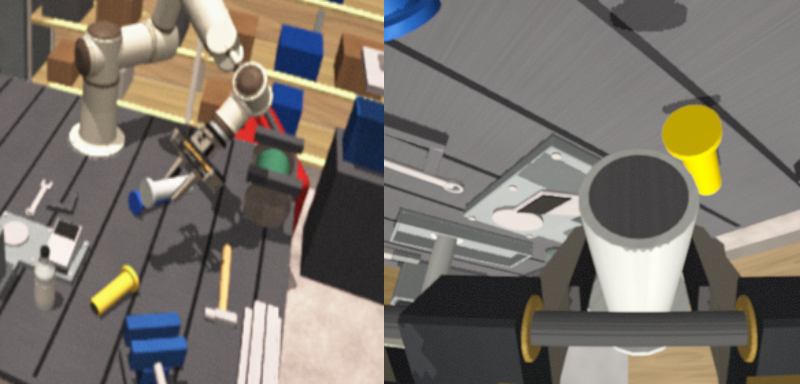

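The pillar is held, with its plain end facing the wrist camera at about u=254, v=200. I compare that with the prediction to check how far it is pitched in the grip.

```bash
python3 - <<'E'
from geo import *
import pickle
c=pickle.load(open('d2.pkl','rb'))['wrist']
R=Ro.from_rotvec(bot.current_tool_rot()).as_matrix();p=np.array(bot.current_ee_pos())
o=o_t
def ring(dp=0,ds=0,s=.14,r=.022):
    # pitch dp(deg) about jaw axis through grasp, slide ds along the axis
    Q=Ro.from_rotvec(np.array([1,0,0])*np.radians(dp)).as_matrix()
    g=np.array([0,0,-.019]);z=Q@z_t;oo=g+Q@(o_t-g)+z*ds
    x=np.array([1,0,0]);y=np.cross(z,x)
    W=[p+R@(oo+z*s+r*(np.cos(a)*x+np.sin(a)*y)) for a in np.linspace(0,6.28,60)]
    q=proj(c,W);return q.min(0).round(1),q.max(0).round(1)
for a in [(0,0),(5,0),(-5,0),(10,0),(-10,0),(0,.004),(0,-.004)]:print(a,ring(*a))
im=c['pixels'].min(2)
for v in(190,200,210):print(v,im[v,180:340:4])
print('col',[(v,int(im[v,254])) for v in range(130,270,4)])
E
```

```text
(0, 0) (array([192.1, 144. ]), array([317.2, 248.1]))
(5, 0) (array([190.8, 150.6]), array([318.4, 264.6]))
(-5, 0) (array([193.5, 138.8]), array([315.8, 231.9]))
(10, 0) (array([189.7, 158.8]), array([319.4, 281.1]))
(-10, 0) (array([195., 135.]), array([314.3, 216.3]))
(0, 0.004) (array([190.3, 136.9]), array([318.9, 242.6]))
(0, -0.004) (array([193.8, 150.8]), array([315.5, 253.2]))
190 [131 135 134 133 144 142 124  64  68  69  70  68  66  63  64  67  69  61
  66  64  65  63  67  68  64  67  66  68  67  64  66 110 143 146   0   0
   0   0  74 130]
200 [ 58 124 207 213 137 143 113  63  69  67  67  65  69  68  66  66  64  64
  71  65  66  63  63  70  66  65  69  64  64  65  67 104 146 144 131 132
 132 131 132 132]
210 [215 217 217 216 156 141 140  77  68  68  72  67  67  67  66  66  64  64
  65  66  70  63  68  69  64  64  64  67  67  68  71 145 144 147 133  92
  60  86 130 133]
col [(130, 130), (134, 134), (138, 133), (142, 134), (146, 131), (150, 139), (154, 120), (158, 63), (162, 64), (166, 65), (170, 64), (174, 64), (178, 66), (182, 65), (186, 64), (190, 68), (194, 69), (198, 68), (202, 70), (206, 66), (210, 67), (214, 67), (218, 68), (222, 69), (226, 67), (230, 68), (234, 65), (238, 95), (242, 143), (246, 140), (250, 220), (254, 237), (258, 238), (262, 238), (266, 238)]
```

The observed ring (u 195–315, v 147–248) matches the prediction to about 1° and 1 mm. Next I place it on the pad.

```bash
python3 - <<'E'
from geo import *
p,r=place(PAD+[0,0,.18],60)
bot.line_to(tg+[0,0,.3],max_speed=.3)
bot.goto(p,r)
print(bot.current_ee_pos()-p,bot.current_clock())
p,r=place(PAD,60)
bot.line_to(p+[0,0,.012],r,max_speed=.15)
f0=bot.current_contact_force();print(f0)
for k in range(18):
    z=.010-.001*k
    bot.line_to(p+[0,0,z],max_speed=.02)
    f=bot.current_contact_force()-f0
    if f[2]>4: break
print(z,f,bot.current_ee_pos()-p,bot.current_clock())
import pickle
d2={n:snap(n) for n in('scene','top')};pickle.dump(d2,open('d3.pkl','wb'))
a=cv2.resize(d2['scene']['pixels'][90:260,130:330],None,fx=2,fy=2);b=cv2.resize(d2['top']['pixels'][100:270,180:380],None,fx=2,fy=2);cv2.imwrite('pics/place.png',np.hstack([a,b]))
E
```

```text
[-0.00048182  0.00122804 -0.00094113] 11.125
[-0.54840322 -0.48967893 -3.35606479]
0.002 [-1.98158488 -0.18490038  6.01565689] [ 2.02913000e-04 -9.19271361e-05  2.81521393e-03] 14.6417
```

View pics/place.png

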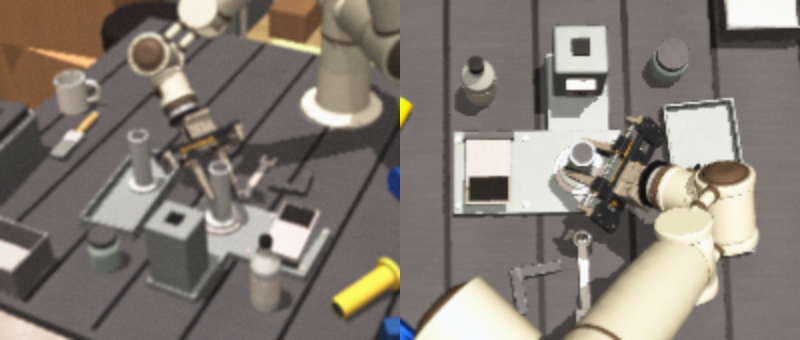

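The pillar is standing on the pad, and the gripper is clear of the twin and the column. I release, back off along the tool axis and measure.

```bash
python3 - <<'E'
from geo import *
import pickle
bot.set_gripper(.85,20)
R=Ro.from_rotvec(bot.current_tool_rot()).as_matrix();p=np.array(bot.current_ee_pos())
bot.line_to(p-.13*R[:,2],max_speed=.12)
bot.goto([.50,-.02,.36],rv([0,1,0],[0,0,-1]))
W={'w':snap('wrist','w4.png'),'s':snap('scene')};pickle.dump(W,open('d4.pkl','wb'))
c=W['w'];print(bot.current_clock(),proj(c,[PAD,PAD+[0,0,.14]]))
E
```

```text
17.875 [[220.04614145 194.00043708]
 [208.26303701 228.56313184]]
```

View pics/w4.png

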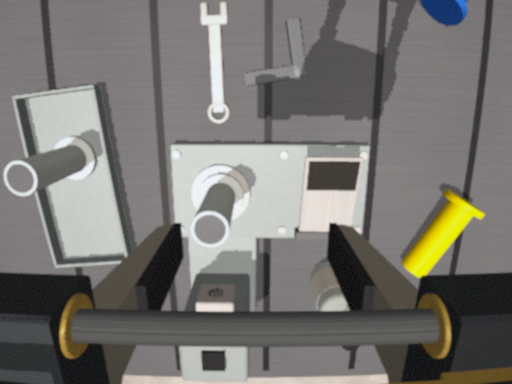

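The pillar stands upright on the pad: top ring at about (211,228) against a predicted (208,229), and foot near (221,191). The twin, wrench and angle are undisturbed. I quantify the offset, then press the treadle with a closed gripper.

```bash
python3 - <<'E'
from geo import *
import pickle
W=pickle.load(open('d4.pkl','rb'));c=W['w'];im=c['pixels'].min(2)
# plain-end disc: grey inner face ringed by bright rim -> centroid of face pixels
print(im[228,185:240:3],im[205:250:3,211])
face=((im<165)&(im>90)).astype(np.uint8);face[:210]=0;face[248:]=0;face[:,:190]=0;face[:,235:]=0
n,l,st,ce=cv2.connectedComponentsWithStats(face,connectivity=4);k=l[228,211];print(st[k],ce[k],onz(c,*ce[k],.168))
# treadle
tp=np.array([.528,.090,.069]);r=rv([0,1,0],[0,0,-1])
bot.set_gripper(0,20)
bot.goto(tp+[0,0,.10],r)
f0=bot.current_contact_force()
bot.line_to(tp+[0,0,.008],max_speed=.12)
print(bot.current_clock(),f0)
for k in range(40):
    z=.004-.0015*k
    bot.line_to(tp+[0,0,z],max_speed=.03)
    f=bot.current_contact_force()-f0
    if k%3==0 or f[2]>12: print(round(z,4),f.round(2))
    if f[2]>19: break
bot.hold(.2)
W['press']=snap('top');W['ps']=snap('scene')
print(z,f,bot.current_ee_pos(),bot.current_clock());pickle.dump(W,open('d4.pkl','wb'))
E
```

```text
[206 210 234 191 143 139 139 139 139 139 142 141 139 153 232 194 205 206
 204] [107 102 196 209 144 143 141 140 140 140 139 137 139 209 220]
[195 216  30  27 643] [209.41990669 229.0466563 ] [ 0.57008592 -0.07051594  0.168     ]
20.8583 [ 0.45471604 -0.5982909   0.03286121]
0.004 [-0.28  0.81 -1.12]
-0.0005 [-0.38  0.43  3.1 ]
-0.005 [-1.99  0.72  4.62]
-0.0095 [-2.37  1.67  6.47]
-0.014 [-5.09  0.45  6.96]
-0.0185 [-5.16  0.62  8.16]
-0.023 [-5.87  0.18 10.11]
-0.026 [-10.75  -0.31  18.48]
-0.0275 [-15.29   0.42  28.13]
-0.0275 [-15.29381113   0.4156711   28.13419242] [0.52691521 0.09002254 0.04415456] 26.6917
```

The stop was reached: force jumps at 25 mm of travel, reaching 28 N. I let it spring back and re-check the pillar and treadle from the same viewpoint.

```bash
python3 - <<'E'
from geo import *
import pickle
W=pickle.load(open('d4.pkl','rb'))
bot.line_to([.520,.090,.16],max_speed=.12)
bot.set_gripper(.9,20)
bot.goto([.50,-.02,.36],rv([0,1,0],[0,0,-1]))
c=snap('wrist','w5.png');im=c['pixels'].min(2)
face=((im<165)&(im>90)).astype(np.uint8);face[:210]=0;face[248:]=0;face[:,:190]=0;face[:,235:]=0
n,l,st,ce=cv2.connectedComponentsWithStats(face,connectivity=4);k=l[228,211];P=onz(c,*ce[k],.168);print(st[k],ce[k],P)
D=cv2.absdiff(c['pixels'],W['w']['pixels']).max(2);print('treadle diff',D[150:240,295:365].mean(),'head',D[280:345,185:250].mean(),'all',D[:220].mean(),bot.current_clock())
pickle.dump((c,P),open('d5.pkl','wb'))
E
```

```text
[194 216  30  27 638] [208.84796238 228.89028213] [ 0.57015293 -0.07047017  0.168     ]
treadle diff 6.9182539682539685 head 4.75076923076923 all 3.2336470170454548 30.0583
```

```bash
python3 - <<'E'
import cv2,numpy as np
a,b=[cv2.resize(cv2.imread(f'pics/{n}.png')[130:250,160:380],None,fx=1.8,fy=3) for n in('w4','w5')]
cv2.imwrite('pics/tr.png',np.hstack([a,b]))
E
```

```text
(no output)
```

View pics/tr.png

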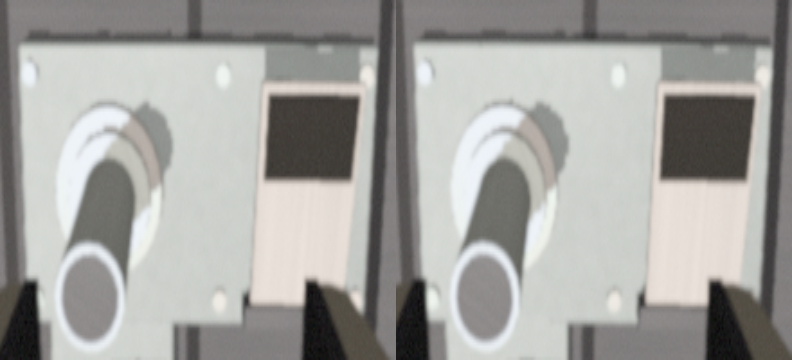

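The treadle is back up, identical before and after, and the pillar is unmoved. I regrasp from above and move it to the tray.

```bash
python3 - <<'E'
from geo import *
import pickle
P=pickle.load(open('d5.pkl','rb'))[1]
r=rv([0,1,0],[0,0,-1]);g=np.array([P[0],P[1],.125])
bot.goto(g+[0,0,.10],r)
bot.line_to(g,max_speed=.12);print(bot.current_contact_force())
bot.set_gripper(0,35);print(bot.current_opening()*92)
bot.line_to(g+[0,0,.13],max_speed=.15)
t=np.array([TRAY[0],TRAY[1],TRAY[2]+.097])
bot.line_to(t+[0,0,.13],max_speed=.2)
bot.line_to(t+[0,0,.010],max_speed=.12)
f0=bot.current_contact_force();print(f0,bot.current_clock())
for k in range(16):
    z=.008-.001*k
    bot.line_to(t+[0,0,z],max_speed=.02)
    f=bot.current_contact_force()-f0
    if f[2]>4: break
print(z,f,bot.current_ee_pos()-t,bot.current_clock())
d={n:snap(n) for n in('scene','top')}
a=cv2.resize(d['scene']['pixels'][90:260,130:330],None,fx=2,fy=2);b=cv2.resize(d['top']['pixels'][100:270,230:430],None,fx=2,fy=2);cv2.imwrite('pics/tray.png',np.hstack([a,b]))
E
```

```text
[1.07938385 0.36613744 1.13819079]
42.95794710363236
[ 0.53036672 -0.35090763 -3.39398612] 35.875
-0.0010000000000000009 [-2.5808961   1.11999783  6.11698498] [ 2.82364273e-04 -2.17238287e-04  4.29222821e-05] 38.375
```

View pics/tray.png

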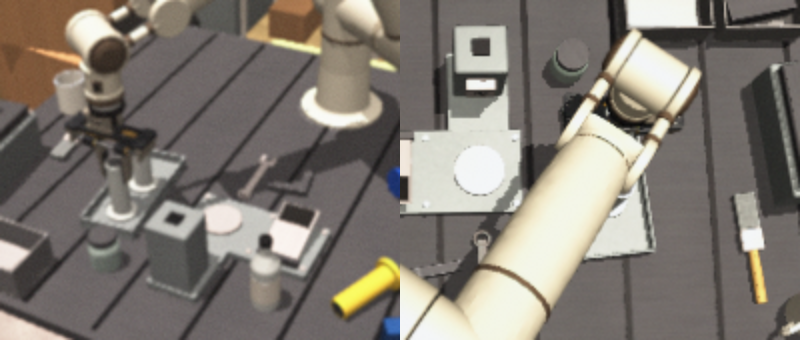

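The pillar is standing in the free end of the tray next to the twin (scene crop at about (120,190), twin at (140,165)), and its foot is on the floor at the expected height. I release, withdraw and check.

```bash
python3 - <<'E'
from geo import *
bot.set_gripper(.75,20)
p=np.array(bot.current_ee_pos())
bot.line_to(p+[0,0,.12],max_speed=.12)
bot.goto([.57,-.14,.36],rv([0,1,0],[0,0,-1]))
c=snap('wrist','w6.png');print(bot.current_clock(),proj(c,[TRAY,TRAY+[0,0,.14]]),bot.current_contact_force())
E
```

```text
41.0917 [[157.04145274 177.89079392]
 [125.31387852 205.46544094]] [-0.51758007 -0.06384803  0.07303642]
```

View pics/w6.png

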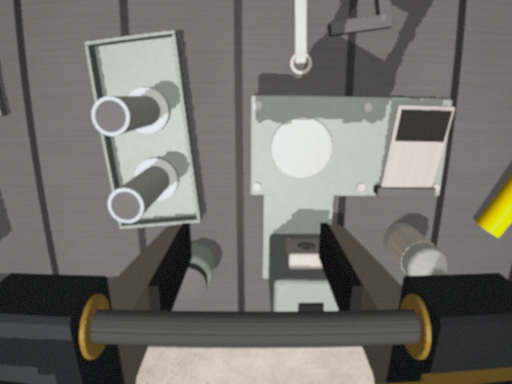

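The pillar is upright in the tray: foot at (157,179), top at (126,204) against a predicted (125,205). The twin, wrench, jar and treadle are as they were.

```bash
python3 -c "
from workcell import bot
bot.hold(.5);print(bot.job_done(),bot.current_clock())"
```

```text
the job is handed in; nothing more can be done
the job is handed in; nothing more can be done
```

The job is done and handed in at about 42 s on the robot's clock.

- **Pillar on the pad:** I picked up the toppled bare-metal pillar and stood it upright on the marker's pad, then let go. It came down about 3 mm higher than planned and settled. It stood upright, with its top 1–2 mm from the measured pad centre.
- **Treadle:** I pressed it about 25 mm down with the closed gripper. The force rose steadily to about 10 N, then jumped to 28 N, which means it was on its stop. Afterwards the before and after pictures matched, so it sprang back, and the pillar had not moved.
- **Pillar in the tray:** I regrasped it from above and lowered it until its foot touched the tray floor, at the expected height to within about 1 mm. It now stands in the far end of the tray, beside the twin.

The last wrist view showed the pillar upright within about 1 pixel of where I predicted. The twin, treadle and other nearby things looked unmoved. I did not look again at the hammer or the brush after placing, but the gripper did not go near either. No check failed.

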